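Gather the glazed domes in the caddy's scoop corner

TASK

Take the plywood caddy by its handle bar and lift it level until it is well clear of the table, then tip it so that all four glazed domes slide together into its scoop corner (the one corner cut off diagonally by a lower wall), ready for the decorator to pick them out. Spill nothing and leave the jars, the pot and the spectacles case where they are. Finish while still holding the caddy still in the air, tilted down towards that corner with the domes gathered there: do not put it down or let go.

Things in the scene. Friction and masses are not known exactly. Their poses are not given: they have to be found in the camera images.
- caddy: Open plywood tote, 0.28 to 0.46 kg, 230 mm (its x) by 170 mm (its y), floor and walls 6 mm thick, walls 45 mm high, a carrying bar along x over its middle. Origin: centre of its underside, z up; centre of mass nearly under the bar's middle. The +x +y corner is the scoop corner. Starts flat on the table, scoop corner pointing left, right or towards the robot, never away from it.
- caddy_bar (a point): Middle of the caddy's bar, (0, 0, 116) mm in the caddy frame, same axes: grip here, fingers closing along y. The level bar runs the whole length in x between two 36 mm wide end posts; it is 20 mm wide (y), 22 mm high, underside 105 mm and top 127 mm above the caddy's underside; the space below it down to the domes is free.
- caddy_scoop (a point): Middle of the inner foot of the scoop corner's diagonal wall, on the inner floor, (87, 57, 6) mm in the caddy frame, same axes. The side walls stop 48 mm short of this corner; the diagonal wall, 68 mm long and only 32 mm high, joins them. The domes shall gather at this point.
- caddy_tip (a point): Outermost point of the scoop corner on the underside (tip of the ledge), (115, 85, 0) mm in the caddy frame; the lowest point once the caddy is tipped that way.
- dome0: Glazed brick-red ceramic dome (cabochon, flat below, rounded above), 26 mm across, 12 mm high, 14 g; origin at the centre of its flat underside. One of four alike lying loose on the caddy's floor away from the scoop corner. The glaze is slippery: friction on the caddy about 0.2 (0.16 to 0.24).
- dome1: Glazed brick-red ceramic dome (cabochon, flat below, rounded above), 26 mm across, 12 mm high, 14 g; origin at the centre of its flat underside. One of four alike lying loose on the caddy's floor away from the scoop corner. The glaze is slippery: friction on the caddy about 0.2 (0.16 to 0.24).
- dome2: Glazed brick-red ceramic dome (cabochon, flat below, rounded above), 26 mm across, 12 mm high, 14 g; origin at the centre of its flat underside. One of four alike lying loose on the caddy's floor away from the scoop corner. The glaze is slippery: friction on the caddy about 0.2 (0.16 to 0.24).
- dome3: Glazed brick-red ceramic dome (cabochon, flat below, rounded above), 26 mm across, 12 mm high, 14 g; origin at the centre of its flat underside. One of four alike lying loose on the caddy's floor away from the scoop corner. The glaze is slippery: friction on the caddy about 0.2 (0.16 to 0.24).
- jar_a: Bystander: glaze jar with screw lid, 64 mm across, 85 mm high, loose; origin at the centre of its underside. Leave it alone.
- jar_b: Bystander: second glaze jar of the same kind. Leave it alone.
- pot: Bystander: small unglazed clay cup-shaped pot, 90 mm across the rim, 85 mm high, loose; origin at the centre of its underside. Leave it alone.
- case: Bystander: closed spectacles case, 160 x 55 x 30 mm, long side along its x, loose; origin at the centre of its underside. Leave it alone.

How it is judged:
By the outcome, as a careful person would: the job done as asked, in the order asked, and still so for the second after the job is handed in, while the arm keeps its last pose, push and grip.
It also fails if it takes over 35 s, if anything falls off the work surface, if the arm or the gripper's body presses on something with over 40 N, if the wrist force passes 120 N, or if a joint passes its speed limit or range.

ROBOT

A 6-joint arm with a two-finger parallel gripper is mounted at the origin on the work surface. World frame = base frame: x ahead of the robot, y to its left, z up, the work surface at z = 0. Lengths are in m, angles in rad, forces in N, time in s.
With the tool pointing down it reaches from about 0.25 to 0.775 m from the base axis. Payload 8.9 kg.
Tool frame: the origin (TCP) lies at the very end of the fingers, on their centre line; the grasp point (between the pads) lies 19 mm behind it; z points along the fingers, y is the line along which they close (so a half turn about z gives the same grasp; the last joint's range is limited). The gripper opens to 85 mm and grips with 20 to 120 N. Pads are 22 mm wide; open, the fingers measure 114 mm over their backs; the gripper's body (76 mm by 85 mm) begins 54 mm behind the grasp point. The pads swing forward as they close: fully open they stand 13 mm farther back than shut.
Start: joints at [1.199, 0.291, -0.153, 1.127, 0, 1.431], TCP at [0.121, 0.511, 0.193] pointing down, gripper open.
Joint ranges: [-2.52, 2.52], [-0.91, 1.74], [-1.3, 1.37], [-1.96, 2.02], [-1.52, 1.47], [-3.14, 3.14]. Speed limits (rad/s): [2.22, 2.22, 2.79, 3.14, 3.14, 3.14].

INTERFACE

Orientations are given as [roll, pitch, yaw] about the fixed x, y, z axes, in that order (R = Rz(yaw) Ry(pitch) Rx(roll)).
In Python, from cell import status, imaging, robot gives the robot as it stands.
- The arm moves only by the tool carry_out, never from a script. Its argument "series" is a list that holds one entry, the list of rows, each a list of 7 numbers: the shift along the tool's x, y, z in cm, then the turn, a rotation vector about the tool's x, y, z in rad, then the finger opening in cm, from 0 to 8.54. A call has 1 to 20 rows; each row is the pose to reach, as a shift and turn from the pose commanded when the call began, along the tool's axes at that moment; what a row does not reach only later rows make up. A row lasts 1/8 s, in which the tool goes at most 62.5 mm and 10.7 degrees, less where a joint would pass 70% of its speed; a pose out of reach is approached as far as the arm can. A call with a gripper value outside its range is refused whole. The fingers move at their own pace and stop on an object; "force" is the grip in N (left out, the last holds). Time passes only in rows, so rows that repeat a pose let the fingers close. It gives the time, the measured TCP pose, the force, the opening and the grip force at its end, in the units of the state.
- status.state(): the state, without advancing time (a new reading comes with each control period).
- imaging.read_camera(name): name is "scene" or "top"; returns a dict with "color" (384x512x3 uint8, red, green, blue), "fovy" (degrees; the focal length in pixels is half the picture's height over the tangent of half this angle, whatever the lens; pixels are square), "cx", "cy" (the principal point, pixels), "k1" (the pictures are not rectified: a ray, as slopes to the right and down, at radius r is drawn at 1 + k1 r^2 times it, then the intrinsics apply), "position" and "rotation" of the camera in the world. Camera axes: x right, y down, z forward; pixel columns grow to the right and rows downward; lengths in m; the calibration is good to about 2 mm. A picture is of the moment at which its call begins. There is no depth.
- robot.job_done(): hands the job in; it is judged then, once.
The state is a dict: "t": time; "qpos": joint angles; "qvel": joint speeds; "tau": joint torques, N m; "eef_pos": TCP position; "ee_rot": TCP orientation; "contact_force": force on the tool from outside, world axes, zero at the start; "moment": the same for the moment, N m; "grip_width": finger opening in m; "grasp_force": force on a finger pad.
Only numpy, scipy, OpenCV 4.12 (cv2) and the standard library are available. Lean on these libraries where they do the work, as an engineer would, in place of code of your own. Each camera call takes 0.05 s, during which the arm holds its last target. There are 200 camera calls.

## Working session

There is one attempt and no reset: what is moved stays moved. The work goes in short steps, Python scripts to look and compute and a tool call to move; the robot and the scene stay as the last step left them, time stands still between calls to the robot, and variables do not carry over. Pictures are saved under pics/ and viewed, at most 10 in all, crops included, and the job is handed in when it is done.

Besides the shell and the picture viewer there is one more tool, called after "Call:" by a JSON object that holds its "op" and its "data". carry_out: Moves the arm, as the interface text tells. Its arguments: {"type":"object","properties":{"series":{"type":"array"},"force":{"type":"number"}},"required":["series"]}

```bash
mkdir -p pics
cat > h.py <<'E'
import numpy as np, cv2
from cell import status, imaging, robot
def cam(n): return imaging.read_camera(n)
def KD(c):
    f=192/np.tan(np.radians(c['fovy'])/2)
    return np.array([[f,0,c['cx']],[0,f,c['cy']],[0,0,1.]]),np.array([c['k1'],0,0,0.])
def pix2w(c,uv,z):
    K,D=KD(c); p=cv2.undistortPoints(np.array(uv,float).reshape(-1,1,2),K,D).reshape(-1,2)
    d=np.c_[p,np.ones(len(p))]@np.array(c['rotation']).T; o=np.array(c['position'])
    return o+d*((np.asarray(z)-o[2])/d[:,2])[:,None]
def w2pix(c,P):
    K,D=KD(c); R=np.array(c['rotation']); q=(np.array(P,float)-c['position'])@R
    return cv2.projectPoints(q.reshape(-1,1,3),np.zeros(3),np.zeros(3),K,D)[0].reshape(-1,2)
E
python3 - <<'E'
from h import *
for n in('scene','top'):
    c=cam(n); print(n,c['fovy'],c['cx'],c['cy'],c['k1'],c['position'],np.round(c['rotation'],3).tolist())
    cv2.imwrite(f'pics/{n}0.png',cv2.resize(c['color'][:,:,::-1],(800,600),interpolation=cv2.INTER_CUBIC))
print(status.state())
E
```

```text
scene 54.482840085916166 259.17023913697545 192.2984571323312 -0.08095997292654122 [1.2594807  0.30440449 0.65312298] [-2.203, 0.005, 2.0]
top 53.87079037639355 259.8953999577591 189.30115015711718 -0.06109155692081643 [ 0.49936574 -0.00357285  1.0678387 ] [-3.104, -0.036, -1.573]
{'t': 0.1, 'qpos': array([ 1.19870185e+00,  2.91228357e-01, -1.54039266e-01,  1.12669990e+00,
       -5.18988595e-06,  1.43149676e+00]), 'qvel': array([ 0.00013822, -0.00186189,  0.00357685,  0.00015207,  0.00049011,
        0.00067904]), 'tau': array([ 2.90167038e-03, -5.37978888e+01,  3.31919897e+01,  9.21842060e-03,
       -1.94283716e-04, -2.52298287e-05]), 'eef_pos': array([0.12095547, 0.51043181, 0.19219179]), 'ee_rot': array([-3.14043208e+00, -1.57480377e-04,  2.90879766e+00]), 'contact_force': array([-0.01525654, -0.72415647,  0.06800139]), 'moment': array([ 0.04466081,  0.0017664 , -0.03252178]), 'grasp_force': 0.0, 'grip_width': 0.08513384336136381}
```

View pics/top0.png

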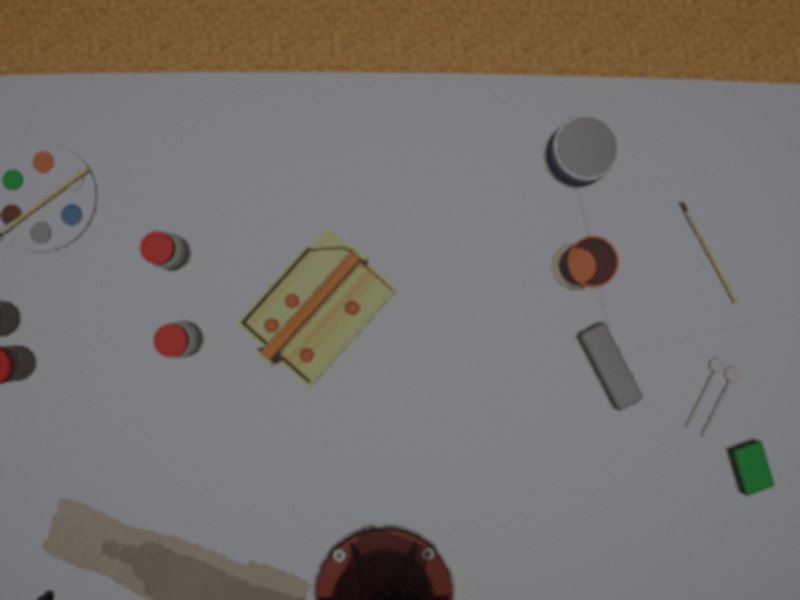

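View pics/scene0.png

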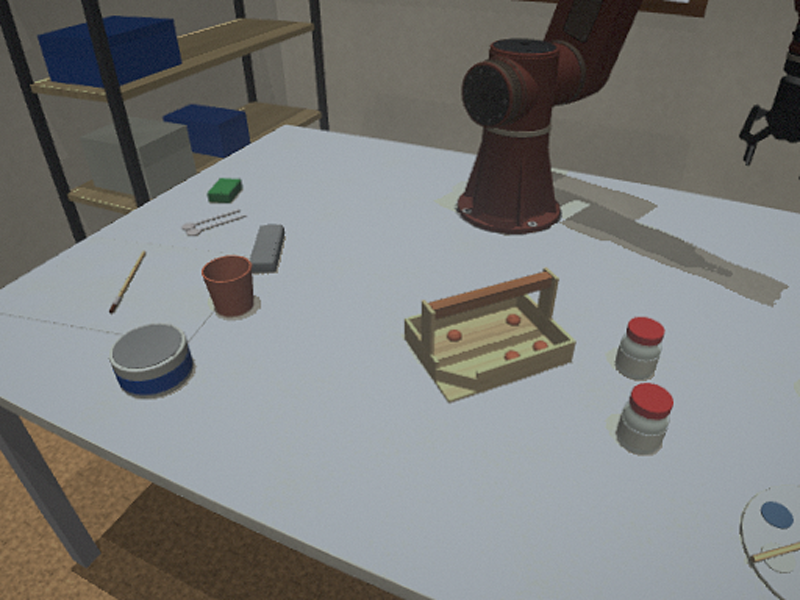

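The top view shows the caddy centred near (315,308) with its bar running from (268,352) to (355,258). The scoop corner seems to be at (328,232), pointing away from the robot, which contradicts the text. I'll check this in enlarged crops.

Run:
```python
from h import *
t=cam('top')['color'][135:255,145:265,::-1]; s=cam('scene')['color'][165:265,250:380,::-1]
a=cv2.resize(t,(600,600),interpolation=cv2.INTER_CUBIC); cv2.imwrite('pics/t1.png',cv2.convertScaleAbs(a,alpha=1.5))
b=cv2.resize(s,(780,600),interpolation=cv2.INTER_CUBIC); cv2.imwrite('pics/s1.png',cv2.convertScaleAbs(b,alpha=1.5))
```

```text
(no output)
```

View pics/t1.png

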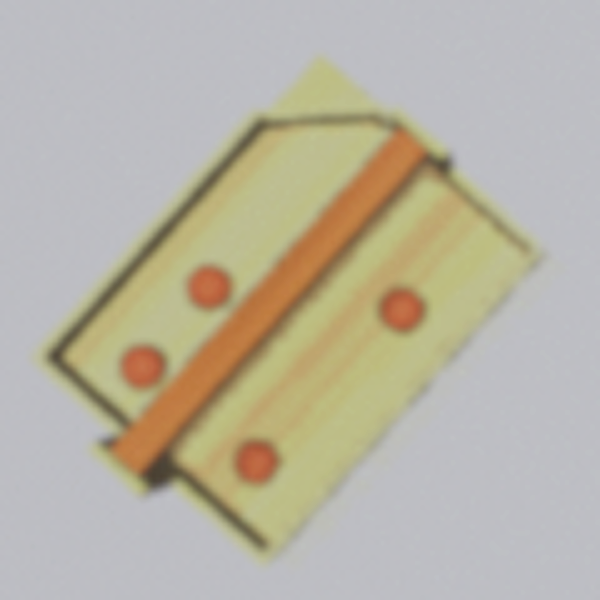

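View pics/s1.png

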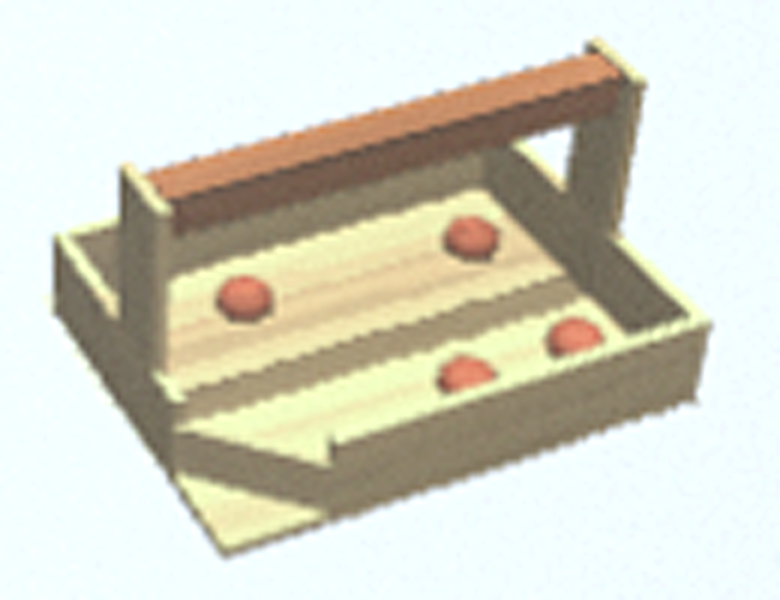

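Both crops agree. The ledge and low wall are at the image-top corner (top crop (321,55), scene crop (225,553)), so the scoop points ahead. The caddy's +x is up-right in the top view. Next I'll fit the pose from both cameras.

```bash
cat >> h.py <<'E'
from scipy.spatial.transform import Rotation as Ro
_pix,_w=pix2w,w2pix
def fix(c):
    c=dict(c); r=np.array(c['rotation'])
    if r.shape==(3,): c['rotation']=Ro.from_euler('xyz',r).as_matrix()
    return c
def cam(n): return fix(imaging.read_camera(n))
E
python3 - <<'E'
from h import *
from scipy.optimize import least_squares
T,S=cam('top'),cam('scene')
f=lambda a,s,o:(np.array(a,float)+.5)/s-.5+np.array(o)
tp=f([(321,55),(40,357),(545,258),(268,565),(412,143),(133,458)],5,(145,135))
tw=np.array([(115,85,6),(-115,85,45),(115,-85,45),(-115,-85,45),(109,0,127),(-109,0,127)])/1e3
sp=f([(225,553),(710,322),(697,402),(55,235)],6,(250,165))
sw=np.array([(115,85,3),(-115,85,45),(-115,85,0),(115,-85,45)])/1e3
def tr(p,P): 
    c,s=np.cos(p[2]),np.sin(p[2]); return np.c_[P[:,0]*c-P[:,1]*s+p[0],P[:,0]*s+P[:,1]*c+p[1],P[:,2]]
rt=lambda p:(w2pix(T,tr(p,tw))-tp); rs=lambda p:(w2pix(S,tr(p,sw))-sp)
for n,g in(('top',lambda p:rt(p).ravel()),('scene',lambda p:rs(p).ravel()),('both',lambda p:np.r_[rt(p),rs(p)].ravel())):
    r=least_squares(g,[.5,.1,.7]); print(n,r.x,np.abs(r.fun).max())
p=r.x; print(np.round(rt(p),1).tolist(),np.round(rs(p),1).tolist())
d=pix2w(T,f([(210,287),(143,367),(402,310),(257,462)],5,(145,135)),[.014]*4)-[p[0],p[1],0]
c,s=np.cos(p[2]),np.sin(p[2]); print('domes',np.round(d[:,:2]@np.array([[c,-s],[s,c]]),3).tolist())
# bystanders check (top, lid height)
q=lambda *a:f(a,800/512,(0,0))
print(pix2w(T,q((157,248),(171,340),(592,262),(610,366)),[.085,.085,.085,.03]).round(3).tolist())
# tool shift from start
R=Ro.from_euler('xyz',status.state()['ee_rot']).as_matrix(); print(R.round(3), status.state()['eef_pos'])
E
```

```text
top [ 0.52075398  0.11321161 -0.72928566] 1.688259910463529
scene [ 0.52199802  0.11456679 -0.72829905] 0.5828791413102294
both [ 0.52101453  0.11373337 -0.72880358] 1.876250401482622
[[0.5, -0.4], [-1.9, 0.3], [1.0, -1.6], [-0.4, 0.8], [1.3, -1.1], [-1.7, 1.4]] [[-0.3, -0.0], [0.3, -0.3], [-0.4, -0.5], [-0.4, -0.7]]
domes [[-0.025, 0.043], [-0.082, 0.041], [0.037, -0.045], [-0.08, -0.041]]
[[0.616, 0.376, 0.085], [0.463, 0.351, 0.085], [0.593, -0.355, 0.085], [0.412, -0.405, 0.03]]
[[-0.973  0.231 -0.   ]
 [ 0.231  0.973 -0.   ]
 [ 0.    -0.    -1.   ]] [0.1210394  0.51067965 0.19249744]
```

Call:
{"op": "carry_out", "data": {"series": [[[-2, -1.2, 0, 0, 0, 0.02, 8.5], [-6, -3.7, 0, 0, 0, 0.06, 8.5], [-11, -6.7, 0, 0, 0, 0.11, 8.5], [-16, -9.8, 0, 0, 0, 0.165, 8.5], [-21, -12.8, 0, 0, 0, 0.22, 8.5], [-26, -15.9, 0, 0, 0, 0.27, 8.5], [-31, -18.9, 0, 0, 0, 0.32, 8.5], [-36, -22, 0, 0, 0, 0.37, 8.5], [-41, -25.1, 0, 0, 0, 0.42, 8.5], [-45, -27.5, 0, 0, 0, 0.465, 8.5], [-47.5, -29.0, 0, 0, 0, 0.49, 8.5], [-48.1, -29.4, 0, 0, 0, 0.496, 8.5], [-48.1, -29.4, 0, 0, 0, 0.496, 8.5], [-48.1, -29.4, 0, 0, 0, 0.496, 8.5]]], "force": 60}}

```text
t: 2.05
eef_pos: [0.5205, 0.1147, 0.1928]
ee_rot: [-3.142, -0.0, 2.414]
contact_force: [0.0, 0.3, -0.1]
grip_width: 0.0851
grasp_force: 0.0
```

Call:
{"op": "carry_out", "data": {"series": [[[0, 0, 1.5, 0, 0, 0, 8.5], [0, 0, 4, 0, 0, 0, 8.5], [0, 0, 6.5, 0, 0, 0, 8.5], [0, 0, 8.5, 0, 0, 0, 8.5], [0, 0, 9.6, 0, 0, 0, 8.5], [0, 0, 9.6, 0, 0, 0, 8.5], [0, 0, 9.6, 0, 0, 0, 8.5]]]}}

```text
t: 2.92
eef_pos: [0.5217, 0.114, 0.0973]
ee_rot: [3.141, 0.001, 2.413]
contact_force: [0.5, -0.3, 0.2]
grip_width: 0.0847
grasp_force: 0.0
```

Run:
```python
from h import *
print(status.state()['eef_pos'],status.state()['qpos'].round(3))
s=cam('scene')['color'][135:265,230:400,::-1]
b=cv2.resize(s,(780,596),interpolation=cv2.INTER_CUBIC); cv2.imwrite('pics/s2.png',cv2.convertScaleAbs(b,alpha=1.5))
```

```text
[0.52171727 0.11397237 0.09729923] [ 0.078  0.38  -0.289  0.901  0.     0.807]
```

View pics/s2.png

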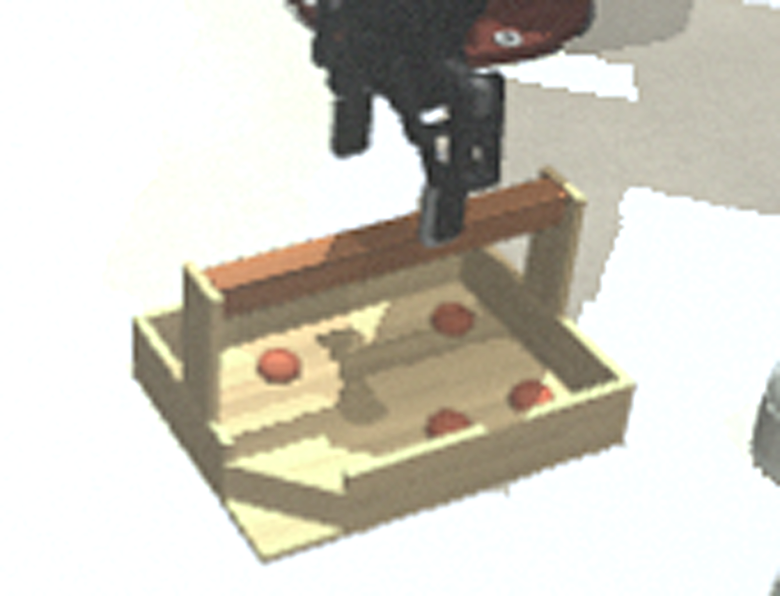

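The two fingers straddle the bar at about its middle: the front one is at (440,205), and the far one at (350,120) is behind it. Now I'll close.

Call:
{"op": "carry_out", "data": {"series": [[[0, 0, 0, 0, 0, 0, 6], [0, 0, 0, 0, 0, 0, 4.5], [0, 0, 0, 0, 0, 0, 3.2], [0, 0, 0, 0, 0, 0, 2.5], [0, 0, 0, 0, 0, 0, 2], [0, 0, 0, 0, 0, 0, 1.5], [0, 0, 0, 0, 0, 0, 1], [0, 0, 0, 0, 0, 0, 0.5], [0, 0, 0, 0, 0, 0, 0], [0, 0, 0, 0, 0, 0, 0], [0, 0, 0, 0, 0, 0, 0]]], "force": 100}}

```text
t: 4.35
eef_pos: [0.5213, 0.1138, 0.0967]
ee_rot: [-3.142, -0.0, 2.413]
contact_force: [0.3, 1.0, -0.1]
grip_width: 0.0002
grasp_force: 0.0
```

Run:
```python
from h import *
st=status.state();print(st['eef_pos'],st['grip_width'])
S,T=cam('scene'),cam('top')
s=S['color'][95:265,230:400,::-1];t=T['color'][115:265,130:280,::-1]
P=[st['eef_pos'],[.521,.1137,.127],[.521,.1137,.105]]
print(w2pix(S,P),w2pix(T,P))
o=np.hstack([cv2.resize(s,(400,400),interpolation=3),cv2.resize(t,(400,400),interpolation=3)])
cv2.imwrite('pics/s3.png',cv2.convertScaleAbs(o,alpha=1.5))
```

```text
[0.52132521 0.11376277 0.09670093] 0.00016307826134340204
[[313.70594976 194.36771966]
 [314.72176611 184.39677076]
 [313.99264644 191.61881267]] [[200.45948617 194.85940311]
 [199.00713614 194.71627323]
 [200.0884607  194.91404042]]
```

View pics/s3.png

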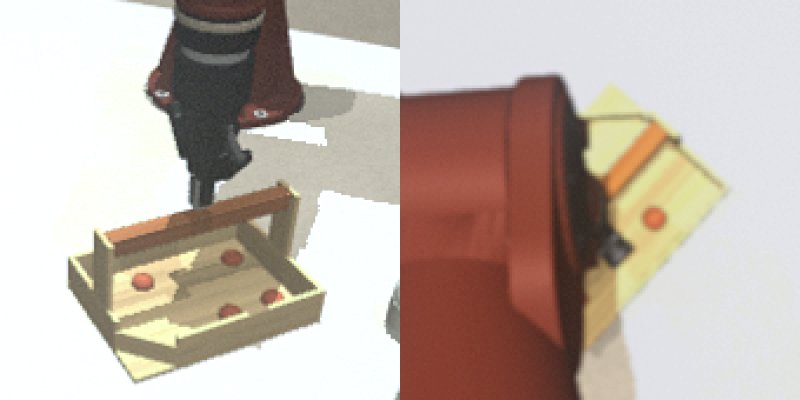

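The gripper closed empty. The fingertips are at crop-left (202,207), resting visually on the bar's top edge, while the reported TCP should appear at (197,234). The real tips look about 35 mm higher than reported. I'll check this against the start picture and by raising clear.

Call:
{"op": "carry_out", "data": {"series": [[[0, 0, -1.5, 0, 0, 0, 0], [0, 0, -4, 0, 0, 0, 0], [0, 0, -6.5, 0, 0, 0, 0], [0, 0, -8, 0, 0, 0, 0], [0, 0, -8, 0, 0, 0, 0], [0, 0, -8, 0, 0, 0, 0]]]}}

```text
t: 5.2
eef_pos: [0.5208, 0.1138, 0.176]
ee_rot: [-3.141, -0.001, 2.413]
contact_force: [0.8, -0.0, -0.9]
grip_width: 0.0003
grasp_force: 0.0
```

Run:
```python
from h import *
st=status.state();S=cam('scene');e=st['eef_pos'];print(e)
for p in ([.121,.5107,.1925],e,e+[0,0,.035]): print(w2pix(S,[p]))
a=cv2.imread('pics/scene0.png'); a=cv2.resize(a,(512,384))[60:130,440:512]
b=S['color'][100:200,265:365,::-1]
o=np.hstack([cv2.resize(a,(396,396),interpolation=3),cv2.resize(b,(396,396),interpolation=3)])
print(a.shape)
cv2.imwrite('pics/s4.png',cv2.convertScaleAbs(o,alpha=1.6))
```

```text
[0.52083959 0.11375588 0.17602673]
[[489.54378895 125.8401306 ]]
[[316.45194649 167.52451795]]
[[317.71239227 154.82950541]]
(70, 72, 3)
```

View pics/s4.png

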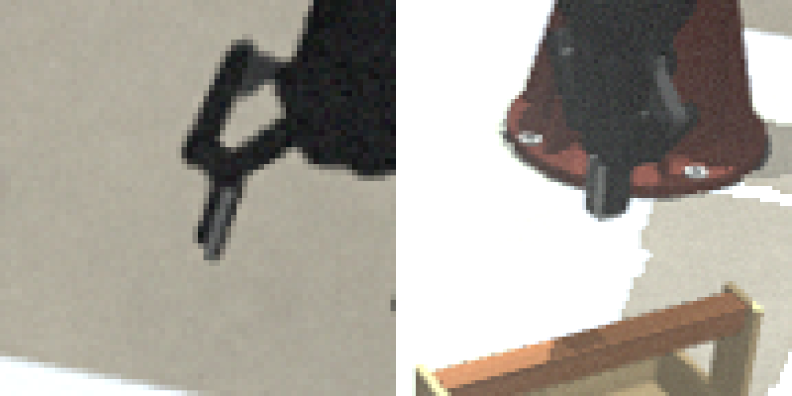

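With the tool raised, the tip is at right-pane (605,216), which is full (317.8,154.5). That matches the reported TCP plus 35 mm in z exactly ((317.7,154.8)), and the start view shows the same offset. So the real fingertips sit about 35 mm behind the reported TCP. I'll open and descend to a reported z of 0.062.

Call:
{"op": "carry_out", "data": {"series": [[[0, 0, 0, 0, 0, 0, 8.5], [0, 0, 0, 0, 0, 0, 8.5], [0, 0, 0, 0, 0, 0, 8.5], [0, 0, 0, 0, 0, 0, 8.5], [0, 0, 0, 0, 0, 0, 8.5], [0, 0, 1.5, 0, 0, 0, 8.5], [0, 0, 3.5, 0, 0, 0, 8.5], [0, 0, 5.5, 0, 0, 0, 8.5], [0, 0, 7, 0, 0, 0, 8.5], [0, 0, 8, 0, 0, 0, 8.5], [0, 0, 8.5, 0, 0, 0, 8.5], [0, 0, 8.5, 0, 0, 0, 8.5]]]}}

```text
t: 6.75
eef_pos: [0.5214, 0.1138, 0.0917]
ee_rot: [3.142, 0.0, 2.413]
contact_force: [0.4, -0.2, 0.5]
grip_width: 0.0849
grasp_force: 0.0
```

Call:
{"op": "carry_out", "data": {"series": [[[0, 0, 0.6, 0, 0, 0, 8.5], [0, 0, 1.2, 0, 0, 0, 8.5], [0, 0, 1.8, 0, 0, 0, 8.5], [0, 0, 2.4, 0, 0, 0, 8.5], [0, 0, 2.8, 0, 0, 0, 8.5], [0, 0, 2.9, 0, 0, 0, 8.5], [0, 0, 2.9, 0, 0, 0, 8.5]]]}}

```text
t: 7.62
eef_pos: [0.5214, 0.1138, 0.0627]
ee_rot: [3.142, 0.0, 2.413]
contact_force: [-0.1, 0.1, 0.5]
grip_width: 0.0851
grasp_force: 0.0
```

Call:
{"op": "carry_out", "data": {"series": [[[0, 0, 0, 0, 0, 0, 6], [0, 0, 0, 0, 0, 0, 4.5], [0, 0, 0, 0, 0, 0, 3.5], [0, 0, 0, 0, 0, 0, 3], [0, 0, 0, 0, 0, 0, 2.5], [0, 0, 0, 0, 0, 0, 2], [0, 0, 0, 0, 0, 0, 1.5], [0, 0, 0, 0, 0, 0, 1], [0, 0, 0, 0, 0, 0, 1], [0, 0, 0, 0, 0, 0, 1]]], "force": 100}}

```text
t: 8.88
eef_pos: [0.5217, 0.114, 0.0631]
ee_rot: [3.141, 0.0, 2.413]
contact_force: [-1.7, 1.6, 5.9]
grip_width: 0.0182
grasp_force: 98.3
```

Grip is on the bar (18 mm, 98 N). Lifting level.

Call:
{"op": "carry_out", "data": {"series": [[[0, 0, -0.3, 0, 0, 0, 1], [0, 0, -1, 0, 0, 0, 1], [0, 0, -2.2, 0, 0, 0, 1], [0, 0, -3.8, 0, 0, 0, 1], [0, 0, -5.6, 0, 0, 0, 1], [0, 0, -7.6, 0, 0, 0, 1], [0, 0, -9.6, 0, 0, 0, 1], [0, 0, -11.6, 0, 0, 0, 1], [0, 0, -13.6, 0, 0, 0, 1], [0, 0, -15.6, 0, 0, 0, 1], [0, 0, -17.6, 0, 0, 0, 1], [0, 0, -19.4, 0, 0, 0, 1], [0, 0, -20.8, 0, 0, 0, 1], [0, 0, -21.7, 0, 0, 0, 1], [0, 0, -22, 0, 0, 0, 1], [0, 0, -22, 0, 0, 0, 1], [0, 0, -22, 0, 0, 0, 1]]], "force": 110}}

```text
t: 11.0
eef_pos: [0.521, 0.1138, 0.2821]
ee_rot: [-3.141, -0.001, 2.413]
contact_force: [0.4, -0.4, -4.6]
grip_width: 0.0181
grasp_force: 107.8
```

Run:
```python
from h import *
st=status.state();print(st['qpos'].round(3),st['moment'].round(2))
s=cam('scene')['color'][60:260,200:400,::-1]
cv2.imwrite('pics/s5.png',cv2.convertScaleAbs(cv2.resize(s,(600,600),interpolation=3),alpha=1.5))
```

```text
[0.078 0.277 0.061 1.356 0.    0.807] [-0.02 -0.06  0.05]
```

View pics/s5.png

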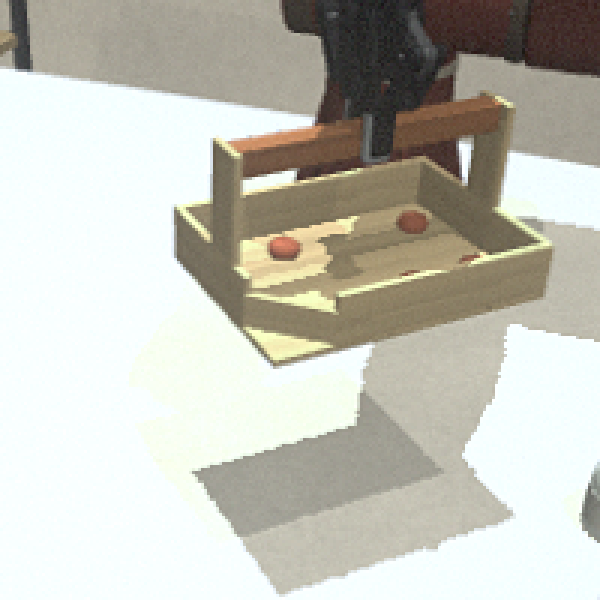

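The caddy is lifted level at a clear height with all the domes inside. Downhill towards the scoop is almost exactly world +x, in the arm's plane. I'll tip about tool (1,1,0) slowly, drawing the tool back a little to spare joint 4.

Call:
{"op": "carry_out", "data": {"series": [[[0.1, -0.1, 0, 0.006, 0.006, 0, 1], [0.3, -0.3, 0, 0.018, 0.018, 0, 1], [0.6, -0.5, 0, 0.032, 0.032, 0, 1], [0.9, -0.8, 0, 0.046, 0.046, 0, 1], [1.2, -1.1, 0, 0.06, 0.06, 0, 1], [1.5, -1.3, 0, 0.074, 0.074, 0, 1], [1.7, -1.5, 0, 0.086, 0.086, 0, 1], [1.9, -1.7, 0, 0.096, 0.096, 0, 1], [2.1, -1.9, 0, 0.105, 0.105, 0, 1], [2.3, -2.0, 0, 0.114, 0.114, 0, 1], [2.4, -2.2, 0, 0.122, 0.122, 0, 1], [2.6, -2.3, 0, 0.13, 0.13, 0, 1], [2.7, -2.4, 0, 0.138, 0.138, 0, 1], [2.9, -2.6, 0, 0.146, 0.146, 0, 1], [3.0, -2.7, 0, 0.154, 0.154, 0, 1], [3.2, -2.8, 0, 0.162, 0.162, 0, 1], [3.3, -2.9, 0, 0.17, 0.17, 0, 1], [3.5, -3.1, 0, 0.178, 0.178, 0, 1], [3.7, -3.3, 0, 0.188, 0.188, 0, 1], [3.9, -3.5, 0, 0.198, 0.198, 0, 1]]], "force": 120}}

```text
t: 13.55
eef_pos: [0.4687, 0.1136, 0.2827]
ee_rot: [-2.94, -0.197, 2.393]
contact_force: [0.6, 0.1, -4.4]
grip_width: 0.0184
grasp_force: 118.0
```

Run:
```python
from h import *
st=status.state();print(st['qpos'].round(3),st['eef_pos'],st['moment'].round(2))
R=Ro.from_euler('xyz',st['ee_rot']).as_matrix();print(R.round(3), 'back 7cm in tool:',(R.T@[-7,0,0]).round(2))
```

```text
[0.081 0.447 0.262 1.667 0.007 0.809] [0.46872575 0.1136317  0.28272438] [-0.03 -0.64  0.02]
[[-0.718  0.638 -0.277]
 [ 0.668  0.744 -0.016]
 [ 0.196 -0.196 -0.961]] back 7cm in tool: [ 5.03 -4.47  1.94]
```

Call:
{"op": "carry_out", "data": {"series": [[[0.1, -0.1, 0.2, 0.009, 0.009, 0, 1], [0.3, -0.2, 0.5, 0.02, 0.02, 0, 1], [0.4, -0.3, 0.7, 0.032, 0.032, 0, 1], [0.5, -0.4, 0.9, 0.045, 0.045, 0, 1], [0.6, -0.5, 1.1, 0.058, 0.058, 0, 1], [0.8, -0.7, 1.4, 0.072, 0.072, 0, 1], [0.9, -0.8, 1.6, 0.086, 0.086, 0, 1], [1.1, -0.9, 1.9, 0.1, 0.1, 0, 1], [1.2, -1.0, 2.1, 0.114, 0.114, 0, 1], [1.4, -1.2, 2.4, 0.128, 0.128, 0, 1], [1.5, -1.3, 2.7, 0.142, 0.142, 0, 1], [1.7, -1.5, 3.0, 0.156, 0.156, 0, 1], [1.8, -1.6, 3.2, 0.17, 0.17, 0, 1], [2.0, -1.7, 3.5, 0.184, 0.184, 0, 1], [2.1, -1.8, 3.7, 0.196, 0.196, 0, 1], [2.2, -1.9, 3.9, 0.206, 0.206, 0, 1], [2.3, -2.0, 4.0, 0.212, 0.212, 0, 1], [2.3, -2.0, 4.0, 0.212, 0.212, 0, 1], [2.3, -2.0, 4.0, 0.212, 0.212, 0, 1], [2.3, -2.0, 4.0, 0.212, 0.212, 0, 1]]]}}

```text
t: 16.05
eef_pos: [0.4287, 0.1135, 0.2528]
ee_rot: [-2.708, -0.397, 2.324]
contact_force: [-0.1, -0.4, -5.3]
grip_width: 0.0178
grasp_force: 118.0
```

Run:
```python
from h import *
st=status.state();print(st['qpos'].round(3),st['eef_pos'],st['moment'].round(2))
R=Ro.from_euler('xyz',st['ee_rot']).as_matrix();print('tilt',np.degrees(np.arccos(-R[2,2])))
B=st['eef_pos']-.054*R[:,2]; C=np.c_[-R[:,0],R[:,1],-R[:,2]]
S,T=cam('scene'),cam('top')
P=[B+C@(np.array(q)/1e3-[0,0,.116]) for q in((115,85,0),(87,57,6))];print(np.round(P,3));print(((w2pix(S,P)-[200,60])*2),((w2pix(T,P)-[130,115])*2.667+[400,0]))
s=S['color'][60:260,200:400,::-1];t=T['color'][115:265,130:280,::-1]
cv2.imwrite('pics/s6.png',cv2.convertScaleAbs(np.hstack([cv2.resize(s,(400,400),interpolation=3),cv2.resize(t,(400,400),interpolation=3)]),alpha=1.5))
```

```text
[0.082 0.661 0.393 1.882 0.014 0.807] [0.4286571  0.1134939  0.25283453] [-0.   -1.3  -0.02]
tilt 33.18954051481462
[[0.514 0.097 0.124]
 [0.484 0.095 0.15 ]]
[[218.15833601 245.0534687 ]
 [225.94705205 214.96468378]] [[602.30803848 220.01653216]
 [600.95594606 252.43759492]]
```

View pics/s6.png

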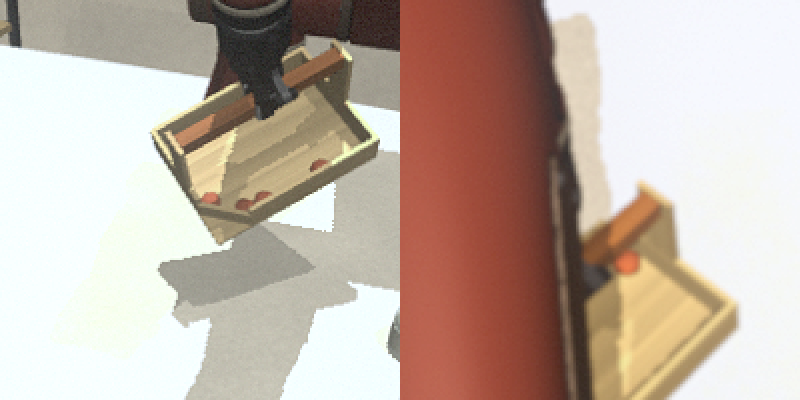

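The tip is at left-pane (218,243), as predicted. Three domes are near the scoop at (211,200), (243,204) and (263,197). One at (319,166) is still up the +y wall. I'll wait, then track the red blobs by code.

Call:
{"op": "carry_out", "data": {"series": [[[0, 0, 0, 0, 0, 0, 1], [0, 0, 0, 0, 0, 0, 1], [0, 0, 0, 0, 0, 0, 1], [0, 0, 0, 0, 0, 0, 1]]]}}

```text
t: 16.65
eef_pos: [0.4286, 0.1135, 0.2527]
ee_rot: [-2.708, -0.398, 2.324]
contact_force: [-0.5, -0.5, -4.8]
grip_width: 0.0181
grasp_force: 118.0
```

```bash
cat > blobs.py <<'E'
from h import *
def go():
    st=status.state(); R=Ro.from_euler('xyz',st['ee_rot']).as_matrix()
    B=st['eef_pos']-.054*R[:,2]; C=np.c_[-R[:,0],R[:,1],-R[:,2]]; O=B-C[:,2]*.116
    S=cam('scene'); s=S['color'][60:260,200:400].astype(int)
    hsv=cv2.cvtColor(S['color'],cv2.COLOR_RGB2HSV)[60:260,200:400]
    m=((hsv[...,0]<7)|(hsv[...,0]>175))&(hsv[...,1]>130)
    n,l,a,c=cv2.connectedComponentsWithStats(m.astype(np.uint8))
    print(st['qpos'].round(3),'tip z',(O+C@[.115,.085,0])[2])
    for i in range(1,n):
        if a[i,4]<5: continue
        uv=c[i]+[200,60]
        # intersect with plane 6 mm above the caddy floor
        p0=pix2w(S,[uv],[0.])[0]; o=np.array(S['position']); d=p0-o; nrm=C[:,2]
        q=o+d*(((O+.012*nrm-o)@nrm)/(d@nrm)); print(a[i].tolist(),(C.T@(q-O)*1e3).round())
go()
E
python3 blobs.py
```

```text
[0.082 0.661 0.393 1.882 0.014 0.807] tip z 0.12332784774340931
```

```bash
sed -i 's/^    m=.*/    m=(s[...,0]>1.7*s[...,1])\&(s[...,0]>45)\&(hsv[...,0]<9)/' blobs.py; python3 blobs.py
python3 - <<'E'
import cv2
a=cv2.imread('pics/s6.png'); 
for p in((211,200),(243,204),(263,197),(319,166)): print(a[p[1],p[0]][::-1]/1.5, cv2.cvtColor(a[p[1]:p[1]+1,p[0]:p[0]+1],cv2.COLOR_BGR2HSV)[0,0])
E
```

```text
[0.082 0.661 0.393 1.882 0.014 0.807] tip z 0.12331463541609426
[134.          82.66666667  66.66666667] [  7 128 201]
[90.66666667 64.         52.        ] [  9 109 136]
[104.          66.          53.33333333] [  8 124 156]
[114.          86.66666667  66.66666667] [ 13 106 171]
```

```bash
sed -i 's/^    m=.*/    m=(s[...,0]>1.38*s[...,1])\&(s[...,0]>60)\&(hsv[...,0]<=10)/' blobs.py; python3 blobs.py
```

```text
[0.082 0.661 0.393 1.882 0.014 0.807] tip z 0.12331312649009067
[139, 89, 8, 6, 24] [ 4. 59. 12.]
[101, 96, 9, 6, 37] [92. 28. 12.]
[128, 96, 7, 5, 21] [37. 59. 12.]
[118, 100, 9, 5, 29] [62. 58. 12.]
```

Two domes rest on the diagonal wall. The third and fourth queue along the +y wall at x of about 37 and 4 mm. I'll swing the downhill direction towards +x to feed them along.

Call:
{"op": "carry_out", "data": {"series": [[[0, 0, 0, -0.01, 0.01, 0, 1], [0, 0, 0, -0.04, 0.03, 0, 1], [0, 0, 0, -0.07, 0.055, 0, 1], [0, 0, 0, -0.1, 0.08, 0, 1], [0, 0, 0, -0.13, 0.105, 0, 1], [0, 0, 0, -0.16, 0.13, 0, 1], [0, 0, 0, -0.19, 0.145, 0, 1], [0, 0, 0, -0.2, 0.15, 0, 1], [0, 0, 0, -0.2, 0.15, 0, 1], [0, 0, 0, -0.2, 0.15, 0, 1], [0, 0, 0, -0.2, 0.15, 0, 1]]]}}

```text
t: 18.18
eef_pos: [0.4286, 0.1137, 0.2526]
ee_rot: [-2.882, -0.539, 2.268]
contact_force: [0.2, 0.1, -5.2]
grip_width: 0.0179
grasp_force: 118.0
```

```bash
python3 blobs.py
```

```text
[-0.061  0.607  0.293  1.822  0.185  0.687] tip z 0.12351328451776368
[106, 99, 9, 5, 29] [92. 28. 12.]
[122, 100, 6, 5, 13] [66. 53. 12.]
```

Call:
{"op": "carry_out", "data": {"series": [[[0, 0, 0, 0.01, -0.01, 0, 1], [0, 0, 0, 0.03, -0.02, 0, 1], [0, 0, 0, 0.06, -0.04, 0, 1], [0, 0, 0, 0.09, -0.06, 0, 1], [0, 0, 0, 0.12, -0.08, 0, 1], [0, 0, 0, 0.15, -0.1, 0, 1], [0, 0, 0, 0.18, -0.115, 0, 1], [0, 0, 0, 0.2, -0.12, 0, 1], [0, 0, 0, 0.2, -0.12, 0, 1], [0, 0, 0, 0.2, -0.12, 0, 1], [0, 0, 0, 0.2, -0.12, 0, 1], [0, 0, 0, 0.2, -0.12, 0, 1]]]}}

```text
t: 19.73
eef_pos: [0.4286, 0.1133, 0.2528]
ee_rot: [-2.704, -0.426, 2.313]
contact_force: [0.4, -0.3, -4.2]
grip_width: 0.0179
grasp_force: 118.0
```

```bash
python3 blobs.py; sed -i 's/1.38/1.3/;s/<=10/<=12/' blobs.py; python3 blobs.py
```

```text
[0.069 0.679 0.411 1.904 0.029 0.793] tip z 0.1213179657282376
[136, 91, 7, 6, 22] [15. 59. 12.]
[101, 97, 9, 5, 38] [94. 27. 12.]
[127, 96, 8, 6, 23] [40. 59. 12.]
[117, 99, 9, 6, 35] [64. 56. 12.]
[0.07  0.679 0.412 1.904 0.029 0.793] tip z 0.12129576847809849
[142, 23, 29, 21, 97] [-122.  -68.   12.]
[149, 35, 6, 6, 14] [-101.  -62.   12.]
[87, 47, 39, 28, 190] [ 41. -69.  12.]
[121, 53, 4, 4, 7] [-10. -62.  12.]
[136, 91, 8, 6, 25] [14. 60. 12.]
[101, 97, 9, 6, 43] [94. 28. 12.]
[117, 96, 18, 10, 66] [54. 58. 12.]
```

Call:
{"op": "carry_out", "data": {"series": [[[0, 0, 0, -0.02, 0.01, 0, 1], [0, 0, 0, -0.06, 0.02, 0, 1], [0, 0, 0, -0.11, 0.03, 0, 1], [0, 0, 0, -0.16, 0.05, 0, 1], [0, 0, 0, -0.21, 0.06, 0, 1], [0, 0, 0, -0.26, 0.08, 0, 1], [0, 0, 0, -0.31, 0.09, 0, 1], [0, 0, 0, -0.36, 0.1, 0, 1], [0, 0, 0, -0.41, 0.11, 0, 1], [0, 0, 0, -0.45, 0.12, 0, 1], [0, 0, 0, -0.48, 0.13, 0, 1], [0, 0, 0, -0.48, 0.13, 0, 1], [0, 0, 0, -0.48, 0.13, 0, 1], [0, 0, 0, -0.48, 0.13, 0, 1]]]}}

```text
t: 21.58
eef_pos: [0.4287, 0.1137, 0.2526]
ee_rot: [3.113, -0.552, 2.284]
contact_force: [-0.1, -0.2, -4.9]
grip_width: 0.0179
grasp_force: 118.0
```

```bash
sed -i 's/1.3\*/1.38*/;s/<=12/<=10/' blobs.py; python3 blobs.py
python3 - <<'E'
from h import *
R=Ro.from_euler('xyz',status.state()['ee_rot']).as_matrix(); print('down in caddy',np.array([R[2,0],-R[2,1],R[2,2]]).round(2))
E
```

```text
[-0.201  0.431  0.04   1.617  0.35   0.586] tip z 0.14156211446919315
[109, 101, 6, 2, 10] [91. 20. 12.]
[118, 101, 6, 2, 6] [73. 39. 12.]
down in caddy [ 0.52 -0.02 -0.85]
```

Call:
{"op": "carry_out", "data": {"series": [[[0, 0, 0, 0.02, -0.01, 0, 1], [0, 0, 0, 0.05, -0.02, 0, 1], [0, 0, 0, 0.09, -0.03, 0, 1], [0, 0, 0, 0.14, -0.04, 0, 1], [0, 0, 0, 0.19, -0.05, 0, 1], [0, 0, 0, 0.24, -0.06, 0, 1], [0, 0, 0, 0.29, -0.07, 0, 1], [0, 0, 0, 0.34, -0.08, 0, 1], [0, 0, 0, 0.39, -0.09, 0, 1], [0, 0, 0, 0.43, -0.1, 0, 1], [0, 0, 0, 0.45, -0.1, 0, 1], [0, 0, 0, 0.45, -0.1, 0, 1], [0, 0, 0, 0.45, -0.1, 0, 1], [0, 0, 0, 0.45, -0.1, 0, 1], [0, 0, 0, 0.45, -0.1, 0, 1]]]}}

```text
t: 23.5
eef_pos: [0.4286, 0.1133, 0.2529]
ee_rot: [-2.731, -0.455, 2.305]
contact_force: [-0.9, 0.4, -4.8]
grip_width: 0.0176
grasp_force: 118.1
```

```bash
python3 blobs.py
python3 - <<'E'
from h import *
R=Ro.from_euler('xyz',status.state()['ee_rot']).as_matrix(); print('down in caddy',np.array([R[2,0],-R[2,1],R[2,2]]).round(2))
s=cam('scene')['color'][100:200,260:390,::-1]
cv2.imwrite('pics/s7.png',cv2.convertScaleAbs(cv2.resize(s,(780,600),interpolation=3),alpha=1.7))
E
```

```text
[0.046 0.674 0.401 1.898 0.057 0.768] tip z 0.1208094893762607
[130, 95, 7, 5, 18] [34. 59. 12.]
[102, 97, 26, 8, 93] [80. 41. 12.]
down in caddy [ 0.44  0.36 -0.82]
```

View pics/s7.png

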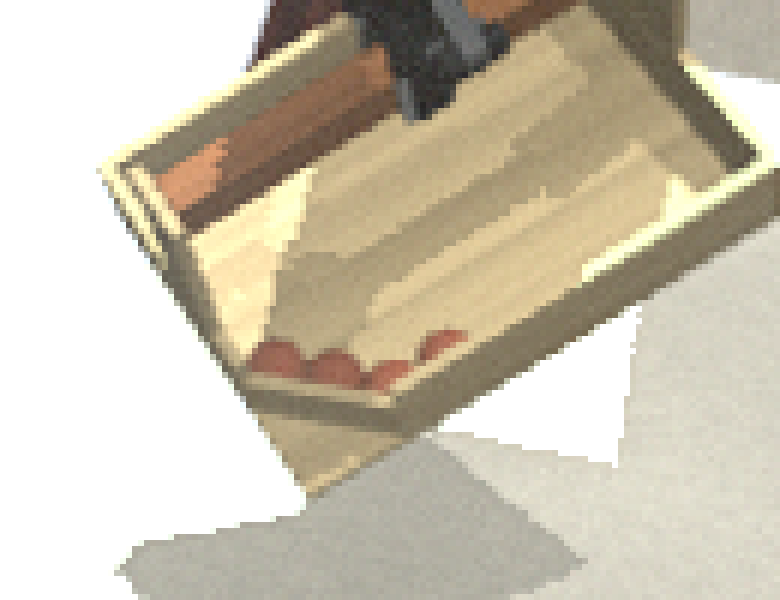

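Three domes lie in a row along the diagonal wall at (275,360), (335,370) and (388,377). The fourth is tucked behind them at (440,345). All are gathered and the caddy is held still, so I'll hold briefly and hand in.

Call:
{"op": "carry_out", "data": {"series": [[[0, 0, 0, 0, 0, 0, 1], [0, 0, 0, 0, 0, 0, 1], [0, 0, 0, 0, 0, 0, 1], [0, 0, 0, 0, 0, 0, 1]]]}}

```text
t: 24.1
eef_pos: [0.4286, 0.1135, 0.2527]
ee_rot: [-2.73, -0.455, 2.305]
contact_force: [0.3, 0.3, -4.8]
grip_width: 0.0181
grasp_force: 118.1
```

```bash
python3 blobs.py; python3 -c "
from cell import robot
print(robot.job_done())"
```

```text
[0.046 0.674 0.401 1.899 0.057 0.768] tip z 0.12055757336362848
[130, 95, 7, 5, 18] [34. 59. 12.]
[102, 97, 27, 8, 98] [80. 41. 12.]
the job is handed in; nothing more can be done
None
```

Job handed in at about 24 s with no verdict returned: the caddy is held still in the air, tipped about 35° with its tip about 12 cm up, three domes along the scoop wall and the fourth right behind them, nothing spilled, and the jars, pot and case never approached; the first grasp closed empty because the real fingertips sit about 35 mm short of the reported TCP.

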